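# Lid tight, then board out under the scanner

### The job

The lid of the specimen pot on the carrier board is loose: screw it clockwise fully home before the board is moved. Then slide the board out over the open end of the white riser until the barcode label near its front end is centred right under the scanner's window; more than half of the board then hangs in the air and would tip, so finish while still holding the board there with the gripper, level and still, its rear part lying on the riser. Do not bump the scanner, and leave the other things where they are.

Things in the scene. Friction and masses are not known exactly. Their poses are not given: they have to be found in the camera images.
- riser: White laminate bench shelf, fixed: top 360 x 320 mm, 80 mm above the bench, on two side panels. Origin: centre of its underside, on the bench. Its x runs along the 360 mm; the board is slid out towards -x over the open end at x = -180 mm (aluminium edge band); +y is its side towards the robot.
- riser_edge (a point): Middle of the riser's open end, on the top edge (80 mm above the bench).
- carrier: Loose grey board on the riser, 360 x 150 x 8 mm, about 0.7 kg, balancing within 10 mm of its middle. Origin: centre of underside, z up; x is its long axis, front (outward) end at x = -180 mm; starts 30 to 70 mm past the open end. One piece with it: bow handle at x = +150, pot with lid at x = +20, clear block with four tubes at x = -68 (30 x 120 mm, 86 mm high), label at x = -145 mm.
- handle (a point): Middle of the handle's grip bar: round steel bar, 12 mm thick, running 100 mm along the board's y, its axis 48 mm above the board's underside (40 mm above its top face, open beneath); grip it across, fingers closing along the board's x. With the board fully out, its weight lifts the handle with 1 to 6 N, which the grip must hold down.
- label (a point): Centre of the 30 x 55 mm paper barcode label on the board's top face, 35 mm from its front end.
- lid_middle (a point): On the lid's axis at half its height: ribbed round white lid, 51 mm across over its ribs, 18 mm high, its top 72 mm above the board's underside. It is captive on the pot (it only turns, it does not rise).
- lid (a joint): Turn of the lid in rad: 0 = fully home against its stop; grows as it is unscrewed, counter-clockwise seen from above (at most 1.6). Starts 0.7 to 1.2 open; it stays where it is left and turns against a light friction of about 0.04 N m.
- scanner: Hands-free barcode scanner on a fixed goose-neck stand beyond the riser's open end. Origin: centre of its round 120 mm base, on the bench. Its x axis is parallel to the riser's and its head is held out along +x towards the riser; head 85 x 60 mm, its lowest face 90 mm above the board's top face; highest part 257 mm above the bench.
- window (a point): Centre of the scanner's 40 x 46 mm reading window, in the underside of the head (130 mm along x from the base's centre, 178 mm above the bench), looking straight down. It lies 160 to 200 mm outward of the riser's open end.
- spare_pot: Bystander: closed specimen pot, 49 mm across, 64 mm high, standing on the riser beside the board. Origin: centre of underside.
- tube_block: Bystander: clear block 120 x 50 mm with eight capped tubes, 79 mm high, on the riser beside the board. Origin: centre of underside.
- marker: Bystander: marker pen, 130 mm long, 16 mm thick, lying on the bench. Origin: centre of underside.
- mouse: Bystander: computer mouse, 105 x 60 x 32 mm, on the bench. Origin: centre of underside.
- dishes: Bystander: two stacked dishes, 91 mm across, 30 mm high, on the bench below where the board comes out. Origin: centre of underside.
- tub: Bystander: clear tub on a blue lid, 135 x 175 mm, 66 mm high, on the bench. Origin: centre of underside.
- wire_rack: Bystander: white wire tube rack, 240 x 104 mm, 101 mm high with its tubes, on the bench. Origin: centre of underside.

How it is judged:
By the outcome, as a careful person would: the job done as asked, in the order asked, and still so for the second after the job is handed in, while the arm keeps its last pose, push and grip.
It also fails if it takes over 58 s, if anything falls off the work surface, if the arm or the gripper's body presses on something with over 40 N, if the wrist force passes 120 N, or if a joint passes its speed limit or range.

### The arm

A 7-joint arm with a two-finger parallel gripper is mounted at the origin on the work surface. World frame = base frame: x ahead of the robot, y to its left, z up, the work surface at z = 0. Lengths are in mm, angles in rad, forces in N, time in s.
With the tool pointing down it reaches from about 400 to 750 mm from the base axis. Payload 19.5 kg.
Tool frame: the origin (TCP) lies on the centre line of the jaws, within the pads' length; the fingertips stand 25 mm ahead of it and the grasp point (between the pads) lies 6 mm ahead of it; x points along the fingers, y is the direction in which the jaws open and shut, and the axes are right-handed (so a half turn about x gives the same grasp; the last joint's range is limited). The gripper opens to 85 mm and grips with 20 to 120 N. Pads are 22 mm wide; open, the fingers measure 114 mm over their backs; the gripper's body (76 mm by 85 mm) begins 54 mm behind the grasp point. The pads swing forward as they close: fully open they stand 13 mm farther back than shut.
Start: joints at [-1.32, 0.707, -0.028, 1.485, 0.022, 0.951, -0.075], TCP at [165.953, 550.507, 256.268] pointing down, gripper open.
Joint ranges: [-2.71, 2.71], [-0.32, 2.16], [-1.57, 1.52], [0, 2.45], [-1.46, 4.6], [0, 2.02], [-2.83, 2.83]. Speed limits (rad/s): [1.89, 1.89, 2.57, 2.57, 3.01, 3.01, 3.01].

### API

Orientations are given as a rotation vector (axis times angle).
In Python, from workcell import robot gives the robot as it stands.
- The arm moves only by the tool move_arm, never from a script. Its argument "rows" is a list of rows, each an object with "translation": the shift along the tool's x, y, z in cm, a list of three; "twist": the turn, a rotation vector about the tool's x, y, z in degrees, a list of three. A call has 1 to 10 rows; each row shifts and turns the commanded pose from where the row before left it, along the tool's axes as they then stand; what a row does not reach is not made up. A row lasts 1/8 s, in which the tool goes at most 62.5 mm and 10.7 degrees, less where a joint would pass 70% of its speed; a pose out of reach is approached as far as the arm can. A call with a gripper value outside its range is refused whole. "fingers" is the finger opening in cm, from 0 to 8.54, set as the call begins (left out, the last holds). The fingers move at their own pace and stop on an object; the grip force is fixed at half the most. Time passes only in rows, so rows that do not move let the fingers close. It gives the time, the measured TCP pose, the force and the opening at its end, in the units of the state.
- robot.observe(): the state, without advancing time (a new reading comes with each control period).
- robot.grab_frame(name): name is "scene" or "top" or "wrist"; returns a dict with "image" (400x640x3 uint8, red, green, blue), "mtx" (3x3 intrinsics, pixels), "camera_from_world" (4x4, takes a point from world to camera coordinates). Camera axes: x right, y up, looking along -z (the intrinsics and any distortion apply to the point x, -y, -z); pixel columns grow to the right and rows downward; lengths in mm; the calibration is good to about 2 mm. A picture is of the moment at which its call begins. There is no depth.
- robot.hand_in(): hands the job in, once; it reports no verdict.
The state is a dict: "t": time; "q": joint angles; "dq": joint speeds; "joint_torque": joint torques, N m; "tcp_pos": TCP position; "tcp_rot": TCP orientation; "force": force on the tool from outside, world axes, zero at the start; "ft_torque": the same for the moment, N m; "gripper_width": finger opening in mm.
Only numpy, scipy, OpenCV 4.12 (cv2) and the standard library are available. Lean on these libraries where they do the work, as an engineer would, in place of code of your own. Each camera call takes 0.05 s, during which the arm holds its last target. There are 200 camera calls.

## Working session

There is one attempt and no reset: what is moved stays moved. The work goes in short steps, Python scripts to look and compute and a tool call to move; the robot and the scene stay as the last step left them, time stands still between calls to the robot, and variables do not carry over. Pictures are saved under pics/ and viewed, about 8 in all and at most 12, crops included, and the job is handed in when it is done.

Besides the shell and the picture viewer there is one more tool, called as name(argument=value, ...) on one line, values as JSON. move_arm: Moves the arm, as the interface text tells. Its arguments: {"type":"object","properties":{"rows":{"type":"array","items":{"type":"object","properties":{"translation":{"type":"array","items":{"type":"number"}},"twist":{"type":"array","items":{"type":"number"}}}}},"fingers":{"type":"number"}},"required":["rows"]}

```bash
mkdir -p pics; ls; cat > h.py <<'E'
import numpy as np, cv2
from scipy.spatial.transform import Rotation as R
from workcell import robot
def grab(n,fn=None):
    f=robot.grab_frame(n)
    if fn: cv2.imwrite('pics/'+fn,f['image'][:,:,::-1])
    np.savez('/tmp/'+n+'.npz',**{k:f[k] for k in('image','mtx','camera_from_world')})
    return f
def load(n): return np.load('/tmp/'+n+'.npz')
def proj(f,P):
    P=np.atleast_2d(P); T=f['camera_from_world']; c=P@T[:3,:3].T+T[:3,3]
    c=c*[1,-1,-1]; u=c@f['mtx'].T; return u[:,:2]/u[:,2:]
def onz(f,uv,z):
    T=f['camera_from_world']; uv=np.atleast_2d(uv)
    d=np.c_[uv,np.ones(len(uv))]@np.linalg.inv(f['mtx']).T*[1,-1,-1]@T[:3,:3]
    o=-T[:3,:3].T@T[:3,3]
    return o+d*((z-o[2])/d[:,2])[:,None]
E
python3 - <<'E'
from h import *
np.set_printoptions(precision=3,suppress=True)
s=robot.observe();print(s)
for n in('scene','top','wrist'):
    f=grab(n,n+'0.png');print(n,f.keys(),f['mtx'].tolist(),f['camera_from_world'])
E
```

```text
pics
{'t': 0.0, 'q': array([-1.32 ,  0.707, -0.028,  1.485,  0.022,  0.951, -0.076]), 'dq': array([-0.001,  0.001, -0.001, -0.001, -0.002, -0.   , -0.001]), 'joint_torque': array([  0.001, -88.321,   1.235, -23.616,   0.017,   0.007,  -0.   ]), 'tcp_pos': array([165.891, 550.296, 255.814]), 'tcp_rot': array([ 0.229,  1.559, -0.231]), 'force': array([ 0.042,  1.059, -0.104]), 'ft_torque': array([-0.049, -0.02 , -0.037]), 'gripper_width': 85.38268133168778}
scene dict_keys(['image', 'mtx', 'camera_from_world']) [[477.75406557787227, 0.0, 319.4784559528513], [0.0, 477.75406557787227, 199.29329411497199], [0.0, 0.0, 1.0]] [[    0.805     0.593     0.017  -456.239]
 [   -0.383     0.497     0.778   153.682]
 [    0.453    -0.633     0.628 -1573.632]
 [    0.        0.        0.        1.   ]]
top dict_keys(['image', 'mtx', 'camera_from_world']) [[483.1724545720271, 0.0, 314.12075991059123], [0.0, 483.1724545720271, 206.7434126013783], [0.0, 0.0, 1.0]] [[    0.019    -1.       -0.002   -54.144]
 [    0.995     0.019     0.101  -602.468]
 [   -0.101    -0.004     0.995 -1658.935]
 [    0.        0.        0.        1.   ]]
wrist dict_keys(['image', 'mtx', 'camera_from_world']) [[346.14383999942055, 0.0, 321.9683737214996], [0.0, 346.14383999942055, 200.76042537655687], [0.0, 0.0, 1.0]] [[   0.288    0.957   -0.002 -574.325]
 [  -0.917    0.276   -0.287   37.799]
 [  -0.274    0.085    0.958 -380.695]
 [   0.       0.       0.       1.   ]]
```

View pics/top0.png

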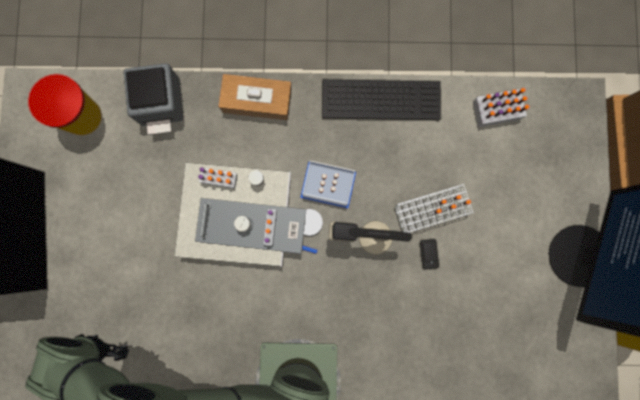

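View pics/scene0.png

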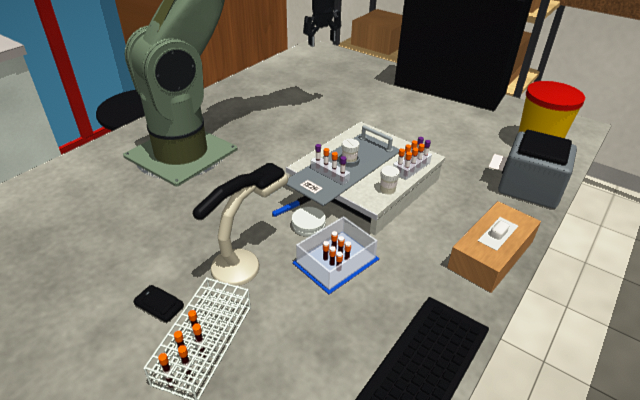

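The top view shows the riser at (180–290, 165–268), the board at (197–305, 198–250), the lid near (242,224), the handle near (205,222), the label near (293,230) and the scanner head near (345,232). I'll take enlarged crops to measure these.

```bash
python3 - <<'E'
from h import *
def crop(n,x0,y0,x1,y1,k,fn,st):
    im=cv2.resize(load(n)['image'][y0:y1,x0:x1,::-1],None,fx=k,fy=k,interpolation=cv2.INTER_CUBIC)
    for x in range(x0,x1):
        if x%st==0: cv2.line(im,((x-x0)*k,0),((x-x0)*k,6),(0,0,255),1);cv2.putText(im,str(x),((x-x0)*k,16),0,.35,(0,0,255),1)
    for y in range(y0,y1):
        if y%st==0: cv2.line(im,(0,(y-y0)*k),(6,(y-y0)*k),(0,0,255),1);cv2.putText(im,str(y),(8,(y-y0)*k+4),0,.35,(0,0,255),1)
    cv2.imwrite('pics/'+fn,im)
crop('top',170,155,330,275,5,'c1.png',10)
crop('scene',180,110,460,270,2,'c2.png',20)
crop('scene',240,110,440,235,4,'c2.png',10)
E
```

```text
(no output)
```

View pics/c1.png

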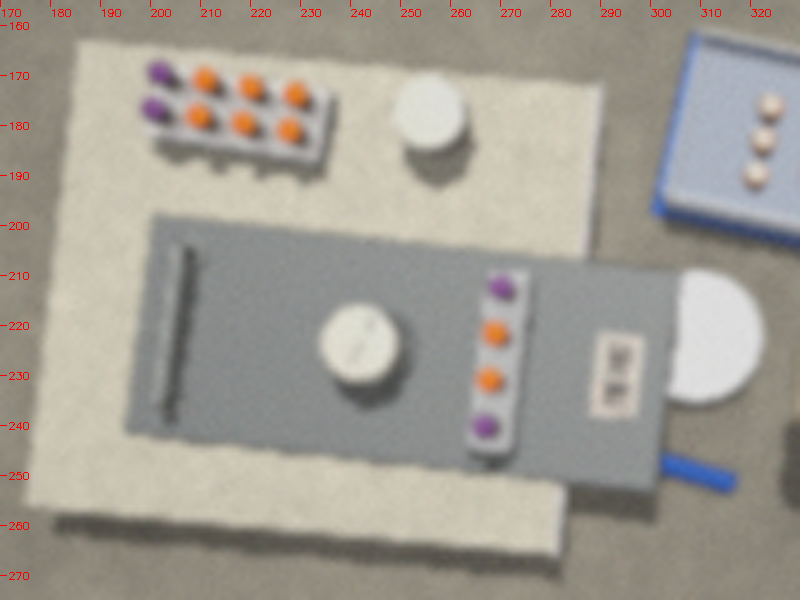

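View pics/c2.png

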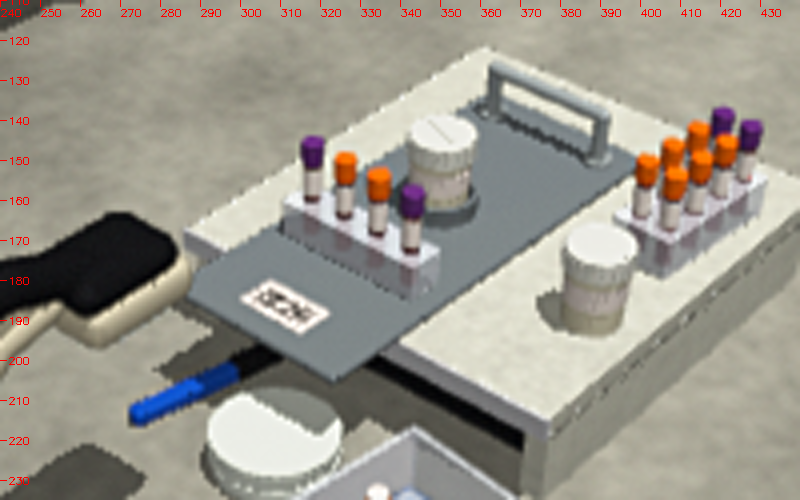

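```bash
python3 - <<'E'
from h import *
def crop(n,x0,y0,x1,y1,k,st):
    im=cv2.resize(load(n)['image'][y0:y1,x0:x1,::-1],None,fx=k,fy=k,interpolation=cv2.INTER_CUBIC)
    for x in range(x0,x1):
        if x%st==0: cv2.line(im,((x-x0)*k,0),((x-x0)*k,6),(0,0,255),1);cv2.putText(im,str(x),((x-x0)*k,16),0,.35,(0,0,255),1)
    for y in range(y0,y1):
        if y%st==0: cv2.line(im,(0,(y-y0)*k),(6,(y-y0)*k),(0,0,255),1);cv2.putText(im,str(y),(8,(y-y0)*k+4),0,.35,(0,0,255),1)
    return im
a=crop('top',325,205,425,265,7,10)[:, :700]
b=crop('scene',185,150,305,290,3,10)
c=np.zeros((max(a.shape[0],b.shape[0]),a.shape[1]+b.shape[1],3),np.uint8)
c=cv2.resize(a,(500,300));print(b.shape)
o=np.zeros((600,800,3),np.uint8); 
a=crop('top',325,210,415,260,4,10); o[:a.shape[0],440:440+a.shape[1]]=a
b=crop('scene',190,158,300,288,4,10);o[:b.shape[0],:b.shape[1]]=b
cv2.imwrite('pics/c3.png',o)

from scipy.optimize import least_squares
t=load('top');s=load('scene')
C1=lambda p:(np.array(p,float)+.5)/5-.5+[170,155]
C2=lambda p:(np.array(p,float)+.5)/4-.5+[240,110]
def W(p,P):
    P=np.array(P,float);c,n=np.cos(p[2]),np.sin(p[2])
    return np.c_[p[0]+c*P[:,0]-n*P[:,1],p[1]+n*P[:,0]+c*P[:,1],P[:,2]]
def fit(obs,x0):
    r=lambda p:np.concatenate([(proj(f,W(p,P))-uv).ravel() for f,uv,P in obs])
    q=least_squares(r,x0);return q.x,r(q.x).reshape(-1,2)
# riser frame: x->world +y ; +y -> world -x
rz=[[180,-160,80],[-180,-160,80],[-180,160,80],[180,160,80]]
for obs in ([(t,C1([(80,41),(603,84),(558,556),(25,505)]),rz)],
   [(t,C1([(80,41),(603,84),(558,556),(25,505)]),rz),(s,C2([(546,433),(183,232)]),[rz[1],rz[2]])]):
    x,r=fit(obs,[600,200,1.6]);print('riser',x.round(3));print(r.round(1).tolist())
bz=[[180,-75,88],[-180,-75,88],[-180,75,88],[180,75,88]]
lab=[[-130,-27.5,88],[-160,-27.5,88],[-160,27.5,88],[-130,27.5,88]]
ot=[(t,C1([(152,213),(682,265),(657,490),(126,432)]),bz),(t,C1([(602,330),(646,338),(634,419),(588,413)]),lab),(t,C1([(361,344)]),[[20,0,152]])]
os=[(s,C2([(335,378),(188,288),(640,158)]),[bz[1],bz[2],bz[0]]),(s,C2([(443,133)]),[[20,0,152]]),(s,C2([(285,305)]),[[-145,0,88]])]
for obs in (ot,os,ot+os):
    x,r=fit(obs,[600,200,1.6]);print('board',x.round(3));print(r.round(1).tolist())
print('lid',W(x,[[20,0,152],[150,0,128],[-145,0,88]]).round(1))
E
```

```text
(420, 360, 3)
riser [570.421 231.852   1.5  ]
[[0.0, -0.4], [-0.0, 0.3], [0.0, -0.2], [-0.0, 0.3]]
riser [571.267 229.409   1.5  ]
[[0.8, -0.6], [0.7, 0.0], [0.7, -0.5], [0.7, 0.1], [0.4, -2.9], [0.4, -0.7]]
board [532.445 170.296   1.483]
[[0.2, -0.0], [-0.0, 0.8], [0.1, 0.2], [-0.4, 0.3], [-0.3, 0.2], [-0.3, -0.5], [0.3, -0.4], [0.6, -0.1], [-0.2, -0.5]]
board [532.098 169.257   1.495]
[[1.2, 0.2], [-3.6, -0.5], [1.4, -0.8], [0.1, -0.5], [1.0, 0.6]]
board [532.262 170.074   1.487]
[[0.2, 0.2], [-0.0, 0.6], [0.3, 0.0], [-0.3, 0.6], [-0.3, 0.1], [-0.2, -0.6], [0.4, -0.5], [0.8, -0.2], [-0.2, -0.4], [0.9, -0.0], [-3.6, -0.9], [1.9, -0.6], [0.4, -0.6], [0.9, 0.3]]
lid [[533.9 190.  152. ]
 [544.8 319.5 128. ]
 [520.1  25.6  88. ]]
```

View pics/c3.png

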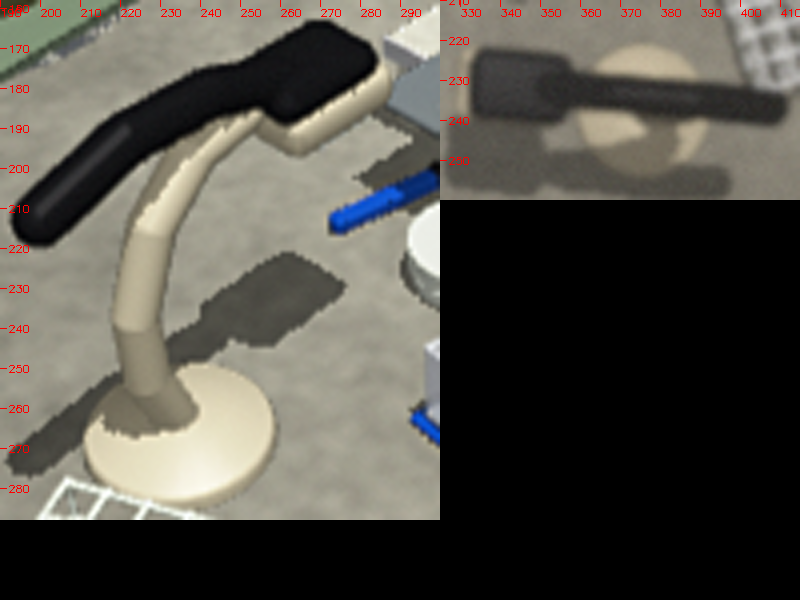

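```bash
python3 - <<'E'
from h import *
t=load('top');s=load('scene')
C3=lambda p:(np.array(p,float)+.5)/4-.5
a=np.linspace(0,2*np.pi,100)
from scipy.optimize import least_squares
def bb(f,x,y,z=0,r=60):
    p=proj(f,np.c_[x+r*np.cos(a),y+r*np.sin(a),0*a+z]);return np.r_[p.min(0),p.max(0)]
for z in (0,5,10): 
  print(z,bb(t,543,-269,z).round(1))
mt=np.r_[C3([580-440,44])+[325,210],C3([708-440,178])+[325,210]];ms=np.r_[C3([84,364])+[190,158],C3([275,503])+[190,158]];print(mt,ms)
for z in (0,6):
  q=least_squares(lambda p:np.r_[(bb(t,*p[:2],z,p[2])-mt)],[540,-260,60]);print('top',q.x,q.fun)
  q=least_squares(lambda p:np.r_[(bb(s,*p[:2],z,p[2])-ms)[[0,2,3]]],[540,-260,60]);print('scene',q.x,q.fun)
print('head scene low edge',onz(s,C3([(297,155),(388,90)])+[190,158],178).round(1))
for z in(200,220):print('head top',z,onz(t,C3([(470-440,50),(566-440,56),(566-440,122),(470-440,118)])+[325,210],z).round(1).tolist())
E
```

```text
0 [360.7 208.9 394.5 242.7]
5 [360.8 208.8 394.8 242.7]
10 [361.  208.6 395.  242.6]
[359.625 220.625 391.625 254.125] [210.625 248.625 258.375 283.375]
top [ 501.86630496 -262.19385605   57.86146641] [-0.36759584  0.36847918  0.36750006 -0.36597248]
scene [ 494.92316118 -257.36346582   58.59930371] [1.26476607e-11 1.88151716e-11 1.56887836e-11]
top [ 501.6255039  -261.44741741   57.65857493] [-0.3675959   0.36847912  0.36750013 -0.36597241]
scene [ 499.33851505 -261.09114226   58.19789067] [2.44426701e-12 5.00222086e-12 2.50111043e-12]
head scene low edge [[ 526.  -168.6  178. ]
 [ 527.5  -86.9  178. ]]
head top 200 [[538.8, -100.8, 200.0], [535.5, -176.0, 200.0], [484.0, -176.5, 200.0], [485.7, -101.6, 200.0]]
head top 220 [[537.4, -100.1, 220.0], [534.2, -174.3, 220.0], [483.3, -174.8, 220.0], [485.0, -100.9, 220.0]]
```

```bash
cat >> h.py <<'E'
def down(yaw):
    # tool x down, tool y at heading yaw in world xy
    x=np.array([0,0,-1.]);y=np.array([np.cos(yaw),np.sin(yaw),0]);return np.c_[x,y,np.cross(x,y)]
def plan(pos=None,yaw=None):
    s=robot.observe();Rc=R.from_rotvec(s['tcp_rot']).as_matrix();Rt=down(yaw) if yaw is not None else Rc
    tw=np.degrees(R.from_matrix(Rc.T@Rt).as_rotvec())
    print('t',round(s['t'],2),'pos',s['tcp_pos'].round(1),'yaw(y axis)',round(float(np.arctan2(Rc[1,1],Rc[0,1])),3),'xaxis',Rc[:,0].round(3),'q',s['q'].round(2))
    print('F',s['force'].round(1),'M',s['ft_torque'].round(2),'w',round(s['gripper_width'],1))
    print('twist deg tool',tw.round(2))
    if pos is not None:
        d=np.array(pos)-s['tcp_pos'];print('shift cm in current axes',(Rc.T@d/10).round(2),' after twist',(Rt.T@d/10).round(2))
E
python3 - <<'E'
from h import *
plan([533.9,190,230],1.487)
plan([533.9,190,230],1.487-np.pi)
f=load('wrist');print(proj(f,[[533.9,190,152],[545,319.5,128]]))
E
```

```text
t 0.15 pos [165.9 550.4 255.9] yaw(y axis) 1.278 xaxis [-0.    -0.001 -1.   ] q [-1.32  0.71 -0.03  1.48  0.02  0.95 -0.08]
F [-0.3  0.6  0.9] M [-0.03 -0.03 -0.01] w 85.5
twist deg tool [-11.98  -0.     0.05]
shift cm in current axes [  2.61 -23.88  45.63]  after twist [  2.59 -32.83  39.68]
t 0.15 pos [165.9 550.4 255.9] yaw(y axis) 1.278 xaxis [-0.    -0.001 -1.   ] q [-1.32  0.71 -0.03  1.48  0.02  0.95 -0.08]
F [-0.3  0.6  0.9] M [-0.03 -0.03 -0.01] w 85.5
twist deg tool [1.6802e+02 7.0000e-02 0.0000e+00]
shift cm in current axes [  2.61 -23.88  45.63]  after twist [  2.59  32.83 -39.68]
[[ 95.70564154 620.82335534]
 [220.48406445 574.70591035]]
```

move_arm(rows=[{"translation": [0,-2.4,4.5]},{"translation": [0,-2.4,4.5]},{"translation": [0,-2.4,4.5]},{"translation": [0,-2.4,4.5]},{"translation": [0,-2.4,4.5]},{"translation": [0,-2.4,4.5]},{"translation": [0,-2.4,4.5]},{"translation": [0,-2.4,4.5]},{"translation": [0,-2.4,4.5]},{"translation": [0,-2.4,4.5]}], fingers=8.54)

```text
$.rows[0]: bad value
```

move_arm(rows=[{"translation": [0,0,0.6]},{"translation": [0,0,0]},{"translation": [0,0,0]}])

```text
$.rows[0]: bad value
```

```bash
python3 - <<'E'
from h import *
plan([533.9,190,230],1.28)
f=grab('wrist','w1.png');print(proj(f,[[533.9,190,152],[545,319.5,134],[510,-131,178],[520.1,25.6,88]]).round(1))
E
```

```text
t 0.15 pos [165.9 550.4 255.9] yaw(y axis) 1.278 xaxis [-0.    -0.001 -1.   ] q [-1.32  0.71 -0.03  1.48  0.02  0.95 -0.08]
F [-0.3  0.6  0.9] M [-0.03 -0.03 -0.01] w 85.5
twist deg tool [-0.12  0.    0.05]
shift cm in current axes [  2.61 -23.88  45.63]  after twist [  2.59 -23.97  45.58]
[[  95.7  620.8]
 [ 218.9  582. ]
 [-208.4  696.8]
 [   4.9  563.4]]
```

View pics/w1.png

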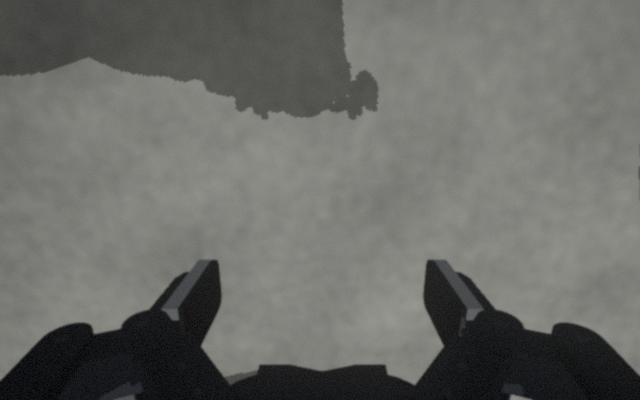

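The rows were refused because twist was missing, so nothing moved and this wrist picture shows only bare bench. I'll resend with both fields.

move_arm(rows=[{"translation": [0,-2.4,4.5],"twist": [0,0,0]},{"translation": [0,-2.4,4.5],"twist": [0,0,0]},{"translation": [0,-2.4,4.5],"twist": [0,0,0]},{"translation": [0,-2.4,4.5],"twist": [0,0,0]},{"translation": [0,-2.4,4.5],"twist": [0,0,0]},{"translation": [0,-2.4,4.5],"twist": [0,0,0]},{"translation": [0,-2.4,4.5],"twist": [0,0,0]},{"translation": [0,-2.4,4.5],"twist": [0,0,0]},{"translation": [0,-2.4,4.5],"twist": [0,0,0]},{"translation": [0,-2.4,4.5],"twist": [0,0,0]}], fingers=8.54)

```text
t: 1.45
tcp_pos: [528.5, 189.5, 256.3]
tcp_rot: [0.23, 1.559, -0.23]
force: [0.4, 1.1, 0.7]
gripper_width: 85.5
```

move_arm(rows=[{"translation": [0,0,0.6],"twist": [0,0,0]},{"translation": [0,0,0],"twist": [0,0,0]},{"translation": [0,0,0],"twist": [0,0,0]}])

```text
t: 1.82
tcp_pos: [532.6, 190.1, 256.3]
tcp_rot: [0.229, 1.559, -0.228]
force: [-0.4, -0.5, 0.8]
gripper_width: 85.3
```

```bash
python3 - <<'E'
from h import *
plan([533.9,190,230],1.28)
f=grab('wrist','w2.png');print(proj(f,[[533.9,190,152],[545,319.5,134],[510,-131,178],[520.1,25.6,88]]).round(1))
E
```

```text
t 1.82 pos [532.6 190.1 256.3] yaw(y axis) 1.28 xaxis [-0.  0. -1.] q [-0.34  0.69 -0.11  1.52  0.09  0.94  0.8 ]
F [-0.4 -0.5  0.8] M [-0.01 -0.   -0.02] w 85.3
twist deg tool [-0.02 -0.02 -0.01]
shift cm in current axes [2.63 0.03 0.13]  after twist [2.63 0.03 0.13]
[[ 322.4  211.8]
 [ 502.8  168. ]
 [-150.8  322.9]
 [ 139.7  225.2]]
```

View pics/w2.png

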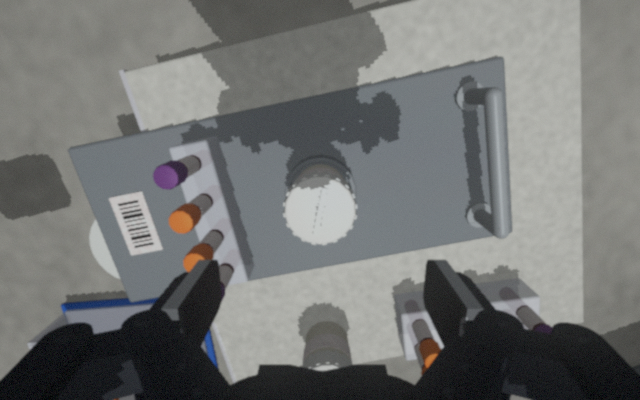

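Seventh picture: the lid top is centred at (320,211), the handle bar runs from (492,93) to (504,233), the label is centred at (135,223), and board corners are at (71,148) and (503,57). I'll refit with these.

```bash
python3 - <<'E'
from h import *
from scipy.optimize import least_squares
f=load('wrist')
def W(p,P):
    P=np.array(P,float);c,n=np.cos(p[2]),np.sin(p[2])
    return np.c_[p[0]+c*P[:,0]-n*P[:,1],p[1]+n*P[:,0]+c*P[:,1],P[:,2]]
P=[[20,0,152],[150,0,132],[-145,0,88],[-180,75,88],[180,75,88]]
uv=np.array([(320,211.5),(498.5,163),(135,223),(71,148),(503,57)])
r=lambda p:(proj(f,W(p,P))-uv).ravel()
q=least_squares(r,[532,170,1.487]);print(q.x.round(3),q.fun.reshape(-1,2).round(1).tolist())
print(W(q.x,P).round(1))
print('riser front corner',onz(f,[(122,71)],80), 'expected', 570.4-180*.0707-160*.9975, 231.9-180*.9975+160*.0707)
x=(q.x+np.array([532.4,170.2,1.485]))/2;print('avg',x,W(x,P)[:3])
plan([*W(x,P)[0][:2],145],1.28)
E
```

```text
[531.061 168.702   1.483] [[0.0, -0.6], [0.8, 4.1], [2.4, 0.8], [-5.4, 0.4], [2.0, -3.2]]
[[532.8 188.6 152. ]
 [544.3 318.1 132. ]
 [518.3  24.3  88. ]
 [440.5  -4.   88. ]
 [472.2 354.6  88. ]]
riser front corner [[397.38164317  63.57698943  80.        ]] expected 398.07399999999996 63.66199999999999
avg [531.73059265 169.45102545   1.48375284] [[533.46926492 189.37530759 152.        ]
 [544.77063464 318.88314149 132.        ]
 [519.12521873  24.99997994  88.        ]]
t 1.88 pos [532.6 190.1 256.4] yaw(y axis) 1.28 xaxis [-0.  0. -1.] q [-0.34  0.69 -0.11  1.52  0.09  0.94  0.8 ]
F [-0.5 -0.3 -0.7] M [ 0.02 -0.04  0.05] w 85.5
twist deg tool [-0.03 -0.01 -0.01]
shift cm in current axes [11.14 -0.04  0.1 ]  after twist [11.14 -0.04  0.1 ]
```

move_arm(rows=[{"translation": [2.5,0,0.1],"twist": [0,0,0]},{"translation": [2.5,0,0],"twist": [0,0,0]},{"translation": [2.5,0,0],"twist": [0,0,0]},{"translation": [2.0,0,0],"twist": [0,0,0]},{"translation": [1.5,0,0],"twist": [0,0,0]},{"translation": [0,0,0],"twist": [0,0,0]}])

```text
t: 2.62
tcp_pos: [533.8, 189.0, 145.8]
tcp_rot: [0.229, 1.56, -0.23]
force: [0.1, 0.8, -0.6]
gripper_width: 85.7
```

move_arm(rows=[{"translation": [0,0,0],"twist": [0,0,0]},{"translation": [0,0,0],"twist": [0,0,0]},{"translation": [0,0,0],"twist": [0,0,0]},{"translation": [0,0,0],"twist": [0,0,0]},{"translation": [0,0,0],"twist": [0,0,0]},{"translation": [0,0,0],"twist": [0,0,0]},{"translation": [0,0,0],"twist": [0,0,0]},{"translation": [0,0,0],"twist": [0,0,0]}], fingers=4.5)

```text
t: 3.62
tcp_pos: [534.4, 188.8, 147.2]
tcp_rot: [0.23, 1.558, -0.23]
force: [-2.5, -1.3, 9.1]
gripper_width: 47.2
```

```bash
python3 - <<'E'
from h import *
plan(None,0.3)
grab('wrist','w3.png')
E
```

```text
t 3.62 pos [534.4 188.8 147.2] yaw(y axis) 1.278 xaxis [ 0.001  0.    -1.   ] q [-0.35  0.84 -0.09  1.64  0.11  0.67  0.78]
F [-2.5 -1.3  9.1] M [-0.19  0.44 -0.  ] w 47.2
twist deg tool [ 5.603e+01  3.000e-02 -5.000e-02]
```

```bash
python3 - <<'E'
from h import *
im=load('scene');f=grab('scene');w=cv2.imread('pics/w3.png')
a=cv2.resize(f['image'][100:230,290:420,::-1],None,fx=4,fy=4,interpolation=cv2.INTER_CUBIC)[:, :400]
o=np.zeros((520,800,3),np.uint8);o[:,:400]=a;o[:,400:]=cv2.resize(w[140:400,220:420],(400,520))
cv2.imwrite('pics/c4.png',o)
E
```

```text
(no output)
```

View pics/c4.png

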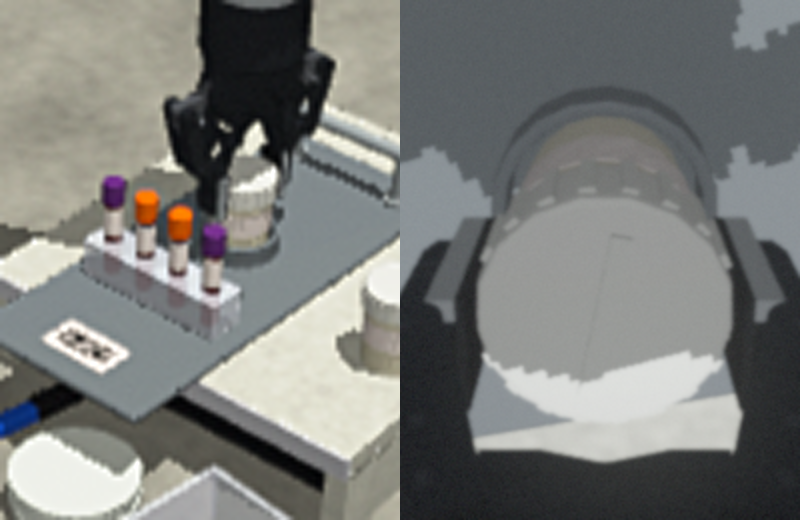

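Eighth picture: the pads sit against both sides of the lid. I'll turn it clockwise in stages and watch the moment.

move_arm(rows=[{"translation": [-0.1,0,0],"twist": [0,0,0]},{"translation": [0,0,0],"twist": [8,0,0]},{"translation": [0,0,0],"twist": [8,0,0]},{"translation": [0,0,0],"twist": [8,0,0]},{"translation": [0,0,0],"twist": [8,0,0]},{"translation": [0,0,0],"twist": [0,0,0]},{"translation": [0,0,0],"twist": [0,0,0]}])

```text
t: 4.6
tcp_pos: [534.1, 188.8, 147.3]
tcp_rot: [0.662, 1.468, -0.663]
force: [-1.8, -1.3, -2.2]
gripper_width: 47.0
```

```bash
python3 - <<'E'
from h import *
plan(None,0.3)
E
```

```text
t 4.6 pos [534.1 188.8 147.3] yaw(y axis) 0.723 xaxis [-0. -0. -1.] q [-0.43  0.84  0.06  1.64 -0.07  0.66  0.39]
F [-1.8 -1.3 -2.2] M [-0.18  0.28  0.08] w 47.0
twist deg tool [ 2.422e+01 -0.000e+00  2.000e-02]
```

move_arm(rows=[{"translation": [0,0,0],"twist": [4,0,0]},{"translation": [0,0,0],"twist": [4,0,0]},{"translation": [0,0,0],"twist": [0,0,0]}])

```text
t: 4.97
tcp_pos: [534.0, 188.7, 147.3]
tcp_rot: [0.77, 1.43, -0.771]
force: [-2.0, -2.0, 0.1]
gripper_width: 47.4
```

```bash
python3 - <<'E'
from h import *
plan(None,0.3)
E
```

```text
t 4.97 pos [534.  188.7 147.3] yaw(y axis) 0.582 xaxis [-0. -0. -1.] q [-0.45  0.84  0.1   1.64 -0.12  0.66  0.3 ]
F [-2.  -2.   0.1] M [-0.36  0.55 -0.06] w 47.4
twist deg tool [16.16  0.    0.03]
```

move_arm(rows=[{"translation": [0,0,0],"twist": [4,0,0]},{"translation": [0,0,0],"twist": [0,0,0]}])

```text
t: 5.22
tcp_pos: [534.1, 188.8, 147.3]
tcp_rot: [0.824, 1.409, -0.824]
force: [-3.0, -1.5, 0.1]
gripper_width: 47.5
```

```bash
python3 - <<'E'
from h import *
plan(None,0.3)
E
```

```text
t 5.22 pos [534.1 188.8 147.3] yaw(y axis) 0.513 xaxis [-0. -0. -1.] q [-0.46  0.85  0.12  1.64 -0.15  0.66  0.25]
F [-3.  -1.5  0.1] M [-0.3   0.53 -0.03] w 47.5
twist deg tool [1.219e+01 1.000e-02 2.000e-02]
```

move_arm(rows=[{"translation": [0,0,0],"twist": [4,0,0]},{"translation": [0,0,0],"twist": [0,0,0]}])

```text
t: 5.48
tcp_pos: [534.2, 188.8, 147.3]
tcp_rot: [0.877, 1.387, -0.877]
force: [-2.9, -1.7, -0.6]
gripper_width: 47.3
```

```bash
cat > m.py <<'E'
from h import *
s=robot.observe();Rc=R.from_rotvec(s['tcp_rot']).as_matrix()
print('yaw',round(float(np.arctan2(Rc[1,1],Rc[0,1])),3),'M',s['ft_torque'].round(3),'tau7',s['joint_torque'][4:].round(3))
E
python3 m.py
```

```text
yaw 0.443 M [-0.356  0.571 -0.036] tau7 [-0.533 -0.847 -0.797]
```

move_arm(rows=[{"translation": [0,0,0],"twist": [4,0,0]},{"translation": [0,0,0],"twist": [0,0,0]}])

```text
t: 5.72
tcp_pos: [534.2, 188.8, 147.3]
tcp_rot: [0.93, 1.363, -0.93]
force: [-2.5, -1.5, 0.7]
gripper_width: 46.8
```

```bash
python3 m.py
```

```text
yaw 0.374 M [-0.382  0.568  0.038] tau7 [-0.549 -0.864 -0.796]
```

move_arm(rows=[{"translation": [0,0,0],"twist": [4,0,0]},{"translation": [0,0,0],"twist": [0,0,0]}])

```text
t: 5.98
tcp_pos: [534.2, 188.8, 147.3]
tcp_rot: [0.982, 1.338, -0.983]
force: [-3.4, -2.7, 0.2]
gripper_width: 47.4
```

```bash
python3 m.py
```

```text
yaw 0.304 M [-0.438  0.641 -0.023] tau7 [-0.559 -0.887 -0.796]
```

move_arm(rows=[{"translation": [0,0,0],"twist": [4,0,0]},{"translation": [0,0,0],"twist": [0,0,0]}])

```text
t: 6.22
tcp_pos: [534.2, 188.8, 147.3]
tcp_rot: [1.035, 1.311, -1.035]
force: [-2.7, -1.6, 0.6]
gripper_width: 47.0
```

```bash
python3 m.py
```

```text
yaw 0.234 M [-0.328  0.564  0.021] tau7 [-0.564 -0.912 -0.797]
```

move_arm(rows=[{"translation": [0,0,0],"twist": [4,0,0]},{"translation": [0,0,0],"twist": [0,0,0]}])

```text
t: 6.48
tcp_pos: [534.2, 188.8, 147.3]
tcp_rot: [1.087, 1.282, -1.088]
force: [-2.2, -1.7, 0.3]
gripper_width: 47.4
```

```bash
python3 m.py; python3 -c "
from h import *
grab('wrist','w4.png')
w=cv2.imread('pics/w4.png');f=grab('top')
o=np.zeros((400,800,3),np.uint8)
o[:,:640]=w
o[:,480:800]=cv2.resize(f['image'][185:265,185:249,::-1],(320,400));cv2.imwrite('pics/c5.png',o)"
```

```text
yaw 0.164 M [-0.411  0.588 -0.028] tau7 [-0.563 -0.939 -0.798]
```

View pics/w4.png

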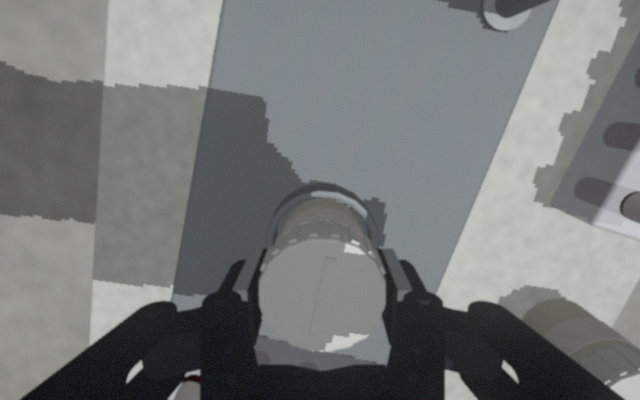

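```bash
python3 - <<'E'
from h import *
f=load('wrist')
for x0,y0,th in ((531.7,169.4,1.484),(531.7,169.4,1.444)):
    c,n=np.cos(th),np.sin(th)
    w=lambda x,y,z:[x0+c*x-n*y,y0+n*x+c*y,z]
    print(proj(f,[w(35,75,88),w(130,75,88),w(45,-75,88),w(130,-75,88)]).round(0).tolist())
E
```

```text
[[189.0, 175.0], [220.0, -26.0], [465.0, 225.0], [530.0, 63.0]]
[[193.0, 170.0], [232.0, -30.0], [466.0, 230.0], [537.0, 73.0]]
```

move_arm(rows=[{"translation": [0,0,0],"twist": [3,0,0]},{"translation": [0,0,0],"twist": [0,0,0]}])

```text
t: 6.82
tcp_pos: [534.2, 188.8, 147.3]
tcp_rot: [1.129, 1.258, -1.129]
force: [-2.6, -1.4, 1.3]
gripper_width: 47.4
```

```bash
python3 m.py
```

```text
yaw 0.108 M [-0.348  0.753 -0.042] tau7 [-0.432 -0.994 -0.561]
```

move_arm(rows=[{"translation": [0,0,0],"twist": [3,0,0]},{"translation": [0,0,0],"twist": [0,0,0]}])

```text
t: 7.08
tcp_pos: [534.5, 189.0, 147.3]
tcp_rot: [1.169, 1.234, -1.168]
force: [-0.6, 0.9, -1.2]
gripper_width: 47.5
```

```bash
python3 m.py; python3 -c "
from h import *
f=grab('wrist','w5.png');o=np.hstack([cv2.imread('pics/'+n)[190:390,230:430] for n in('w3.png','w5.png')]);cv2.imwrite('pics/c6.png',cv2.resize(o,(800,400)))
grab('top')"
```

```text
yaw 0.055 M [-0.059  0.105 -0.041] tau7 [-0.259 -0.121 -0.577]
```

View pics/c6.png

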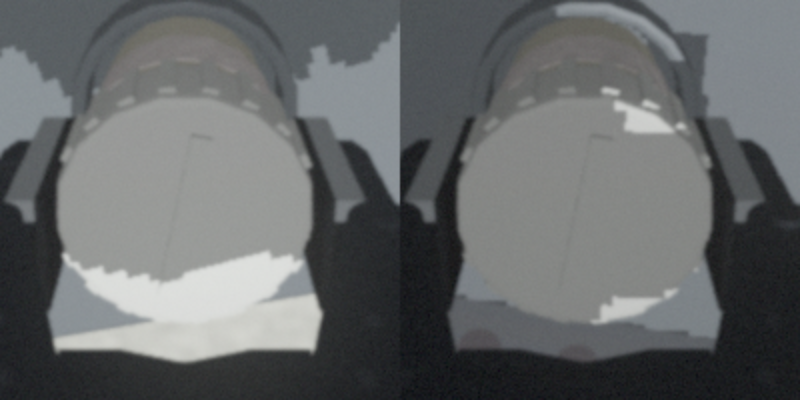

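```bash
cat > edge.py <<'E'
from h import *
from scipy.optimize import least_squares
# robust fit of board pose from its side edges in wrist image (lateral offset + yaw)
def run(fn,T,mtx,x0=531.7,y0=169.4,th0=1.484):
    f={'camera_from_world':T,'mtx':mtx}
    hsv=cv2.imread(fn).astype(float);b=hsv.max(2)-hsv.min(2) # saturation-ish: board is bluish grey
    v=cv2.GaussianBlur(hsv[:,:,0]-hsv[:,:,2],(5,5),1.5)      # blue - red
    pts=[]
    c,n=np.cos(th0),np.sin(th0)
    for sd in(75,-75):
        for x in np.arange(35,140,3):
            e=[];lat=np.arange(-14,14.1,.5)
            P=[[x0+c*x-n*(sd+l),y0+n*x+c*(sd+l),88] for l in lat]
            uv=proj(f,P).astype(np.float32)
            if uv.min()<3 or uv[:,0].max()>636 or uv[:,1].max()>280: continue
            p=cv2.remap(v.astype(np.float32),uv[:,0],uv[:,1],1).ravel()
            g=-np.gradient(p)*np.sign(sd);k=g.argmax()
            if g[k]>.8: pts.append((sd,x,lat[k]))
    pts=np.array(pts)
    q=least_squares(lambda p:p[0]+p[1]*pts[:,1]-pts[:,2],[0,0],loss='soft_l1',f_scale=.7)
    for sd in(75,-75):
        m=pts[:,0]==sd;print(fn,sd,m.sum(),np.polyfit(pts[m,1],pts[m,2],1).round(4) if m.sum()>3 else '',np.median(pts[m,2]) if m.any() else '')
    print(' lat@x=0 %.2f mm, yaw change %.4f'%tuple(q.x))
if __name__=='__main__':
    import json,sys
    f=load('wrist');run('pics/w5.png',f['camera_from_world'],f['mtx'])
E
python3 edge.py
```

```text
pics/w5.png 75 30 [-0.0536 -0.4912] -4.75
pics/w5.png -75 35 [-0.0534  1.4931] -3.0
 lat@x=0 -0.12 mm, yaw change -0.0440
```

The lid mark stayed fixed relative to the jaws, so it didn't slip. In the last few degrees the board itself began to turn, by −0.044 rad, which means the lid is at its stop after about 1.18 rad. I'll release, lift and look again.

move_arm(rows=[{"translation": [0,0,0],"twist": [0,0,0]},{"translation": [0,0,0],"twist": [0,0,0]},{"translation": [0,0,0],"twist": [0,0,0]},{"translation": [0,0,0],"twist": [0,0,0]},{"translation": [-1,0,0],"twist": [0,0,0]},{"translation": [-2.5,0,0],"twist": [0,0,0]},{"translation": [-2.5,0,0],"twist": [0,0,0]},{"translation": [-2.5,0,0],"twist": [0,0,0]},{"translation": [-1.5,0,0],"twist": [0,0,0]}], fingers=8.54)

```text
t: 8.3
tcp_pos: [534.4, 188.8, 249.2]
tcp_rot: [1.169, 1.234, -1.166]
force: [-1.6, -0.7, -0.5]
gripper_width: 85.3
```

move_arm(rows=[{"translation": [0,0,0],"twist": [-10,0,0]},{"translation": [0,0,0],"twist": [-10,0,0]},{"translation": [0,0,0],"twist": [-10,0,0]},{"translation": [0,0,0],"twist": [-10,0,0]},{"translation": [0,0,0],"twist": [-10,0,0]},{"translation": [0,0,0],"twist": [-10,0,0]},{"translation": [0,0,0],"twist": [-10,0,0]},{"translation": [0,0,0],"twist": [-9.4,0,0]},{"translation": [0,0,0],"twist": [0,0,0]}])

```text
t: 9.43
tcp_pos: [534.4, 188.5, 247.8]
tcp_rot: [0.102, 1.568, -0.102]
force: [0.4, 0.2, -0.2]
gripper_width: 85.3
```

```bash
python3 - <<'E'
from h import *
plan([550.5,318.3,240],1.44)
f=grab('wrist','w6.png');grab('top')
from edge import run
run('pics/w6.png',f['camera_from_world'],f['mtx'],531.3,169.5,1.44)
E
```

```text
t 9.43 pos [534.4 188.5 247.8] yaw(y axis) 1.441 xaxis [ 0. -0. -1.] q [-0.34  0.7  -0.11  1.53  0.09  0.92  0.96]
F [ 0.4  0.2 -0.2] M [ 0.02 -0.02  0.04] w 85.3
twist deg tool [0.04 0.03 0.  ]
shift cm in current axes [ 0.78 13.08 -0.09]  after twist [ 0.78 13.08 -0.09]
pics/w6.png 75 35 [-0.0105 -0.1864] -1.0
pics/w6.png -75 0  
 lat@x=0 -0.18 mm, yaw change -0.0105
```

move_arm(rows=[{"translation": [0,3,0],"twist": [-0.6,0,0]},{"translation": [0,4,0],"twist": [0,0,0]},{"translation": [0,4,0],"twist": [0,0,0]},{"translation": [0,2,0],"twist": [0,0,0]},{"translation": [2,0,0],"twist": [0,0,0]},{"translation": [2.5,0,0],"twist": [0,0,0]},{"translation": [0,0,0],"twist": [0,0,0]},{"translation": [0,0,0],"twist": [0,0,0]}])

```text
t: 10.52
tcp_pos: [550.1, 318.0, 203.3]
tcp_rot: [0.094, 1.568, -0.094]
force: [-0.4, 0.2, -0.8]
gripper_width: 85.0
```

```bash
python3 - <<'E'
from h import *
plan([551.7,318.1,134],1.43)
f=grab('wrist','w7.png');print(proj(f,[[551.7,318.1,134],[551.7-49.5,318.1+6.9,134],[551.7+49.5,318.1-6.9,134]]).round(0))
from edge import run
run('pics/w7.png',f['camera_from_world'],f['mtx'],531.3,169.5,1.43)
E
```

```text
t 10.53 pos [550.1 318.  203.3] yaw(y axis) 1.451 xaxis [ 0.001  0.    -1.   ] q [-0.53  0.86 -0.09  1.31  0.09  0.97  0.81]
F [-0.4  0.2 -0.8] M [ 0.   -0.02 -0.  ] w 85.0
twist deg tool [ 1.21  0.05 -0.02]
shift cm in current axes [6.93 0.02 0.15]  after twist [6.93 0.03 0.15]
[[322. 231.]
 [324. 145.]
 [321. 306.]]
pics/w7.png 75 35 [ 0.0005 -0.2727] 0.0
pics/w7.png -75 0  
 lat@x=0 -0.28 mm, yaw change 0.0006
```

View pics/w7.png

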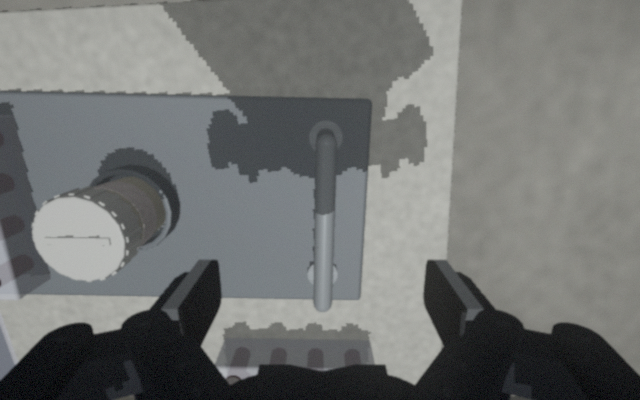

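move_arm(rows=[{"translation": [0,0,0.15],"twist": [1.2,0,0]},{"translation": [2.2,0,0],"twist": [0,0,0]},{"translation": [2.2,0,0],"twist": [0,0,0]},{"translation": [1.5,0,0],"twist": [0,0,0]},{"translation": [1.0,0,0],"twist": [0,0,0]},{"translation": [0,0,0],"twist": [0,0,0]},{"translation": [0,0,0],"twist": [0,0,0]}])

```text
t: 11.45
tcp_pos: [551.6, 317.8, 134.0]
tcp_rot: [0.11, 1.567, -0.109]
force: [-0.0, 0.0, 0.4]
gripper_width: 85.6
```

move_arm(rows=[{"translation": [0,0,0],"twist": [0,0,0]},{"translation": [0,0,0],"twist": [0,0,0]},{"translation": [0,0,0],"twist": [0,0,0]},{"translation": [0,0,0],"twist": [0,0,0]},{"translation": [0,0,0],"twist": [0,0,0]},{"translation": [0,0,0],"twist": [0,0,0]},{"translation": [0,0,0],"twist": [0,0,0]},{"translation": [0,0,0],"twist": [0,0,0]},{"translation": [0,0,0],"twist": [0,0,0]},{"translation": [0,0,0],"twist": [0,0,0]}], fingers=0)

```text
t: 12.7
tcp_pos: [551.4, 317.7, 133.5]
tcp_rot: [0.109, 1.568, -0.109]
force: [-1.7, -0.9, 4.9]
gripper_width: 10.3
```

```bash
python3 - <<'E'
from h import *
plan(None,1.5)
f=grab('wrist','w8.png');grab('top','t8.png')
from edge import run
run('pics/w8.png',f['camera_from_world'],f['mtx'],531.3,169.5,1.43)
E
```

```text
t 12.7 pos [551.4 317.7 133.5] yaw(y axis) 1.432 xaxis [ 0.  0. -1.] q [-0.54  0.95 -0.08  1.37  0.09  0.82  0.78]
F [-1.7 -0.9  4.9] M [-0.07  0.29  0.03] w 10.3
twist deg tool [-3.92  0.01 -0.01]
pics/w8.png 75 35 [0. 0.] 0.0
pics/w8.png -75 0  
 lat@x=0 0.00 mm, yaw change 0.0000
```

```bash
python3 - <<'E'
from h import *
from scipy.optimize import least_squares
a=np.linspace(0,2*np.pi,72,endpoint=False)
for n,c0,fl in(('top','top0.png',(502,-262)),('scene','scene0.png',(499,-260))):
    f=load(n);im=cv2.imread('pics/'+c0).astype(np.float32)
    v=cv2.GaussianBlur(im[:,:,2]-im[:,:,0],(0,0),.8)  # red-blue
    for z in(0,4,8):
        # radial edge search
        rr=np.arange(48,72,.5);pts=[]
        for t in a:
            uv=proj(f,np.c_[fl[0]+rr*np.cos(t),fl[1]+rr*np.sin(t),0*rr+z]).astype(np.float32)
            p=cv2.remap(v,uv[:,0],uv[:,1],1).ravel();g=-np.gradient(p);k=g.argmax()
            if g[k]>.5 and 2<k<len(rr)-3: pts.append((fl[0]+rr[k]*np.cos(t),fl[1]+rr[k]*np.sin(t),t))
        P=np.array(pts)
        for rfix in(0,60):
            fn=lambda p:np.hypot(P[:,0]-p[0],P[:,1]-p[1])-(rfix or p[2])
            q=least_squares(fn,[*fl,60],loss='soft_l1',f_scale=1);print(n,z,len(P),rfix,q.x.round(1),'rms',np.median(np.abs(fn(q.x))).round(2))
E
```

```text
top 0 54 0 [ 502.4 -261.2   58.4] rms 0.7
top 0 54 60 [ 502.2 -260.9   60. ] rms 1.79
top 4 56 0 [ 502.4 -260.3   58. ] rms 0.81
top 4 56 60 [ 502.6 -260.1   60. ] rms 2.12
top 8 55 0 [ 502.1 -260.2   58. ] rms 0.99
top 8 55 60 [ 502.1 -260.3   60. ] rms 2.08
scene 0 67 0 [ 496.2 -257.7   59.8] rms 1.45
scene 0 67 60 [ 496.3 -257.8   60. ] rms 1.47
scene 4 67 0 [ 498.9 -260.2   59.6] rms 1.03
scene 4 67 60 [ 499.1 -260.3   60. ] rms 1.18
scene 8 67 0 [ 501.7 -262.7   59.1] rms 1.16
scene 8 67 60 [ 502.2 -262.9   60. ] rms 1.49
```

move_arm(rows=[{"translation": [0,-0.3,0],"twist": [0,0,0]},{"translation": [0,-0.6,-0.02],"twist": [-0.4,0,0]},{"translation": [0,-0.8,-0.03],"twist": [-0.4,0,0]},{"translation": [0,-0.8,-0.03],"twist": [-0.4,0,0]},{"translation": [0,-0.8,-0.03],"twist": [-0.4,0,0]},{"translation": [0,-0.8,-0.03],"twist": [-0.4,0,0]},{"translation": [0,-0.8,-0.03],"twist": [-0.4,0,0]},{"translation": [0,-0.8,-0.03],"twist": [-0.4,0,0]},{"translation": [0,-0.8,-0.03],"twist": [-0.4,0,0]},{"translation": [0,-0.8,-0.03],"twist": [-0.4,0,0]}])

```text
t: 14.05
tcp_pos: [540.7, 246.0, 133.5]
tcp_rot: [0.061, 1.569, -0.058]
force: [0.3, 4.7, 3.7]
gripper_width: 9.9
```

```bash
cat > chk.py <<'E'
from h import *
from edge import run
import sys
th=float(sys.argv[1]);plan([530.8,162.8,133.5],1.5)
s=robot.observe();f=grab('wrist',sys.argv[2]);p=s['tcp_pos']
run('pics/'+sys.argv[2],f['camera_from_world'],f['mtx'],p[0]-150*np.cos(th),p[1]-150*np.sin(th),th)
E
python3 chk.py 1.495 w9.png
```

```text
t 14.05 pos [540.7 246.  133.5] yaw(y axis) 1.495 xaxis [ 0.001  0.001 -1.   ] q [-0.43  0.89 -0.11  1.55  0.13  0.71  0.9 ]
F [0.3 4.7 3.7] M [ 1.12 -0.01  0.01] w 9.9
twist deg tool [-0.28  0.03 -0.08]
shift cm in current axes [-0.02 -8.37 -0.36]  after twist [-0.   -8.36 -0.4 ]
pics/w9.png 75 35 [-0.0057 -0.249 ] -0.5
pics/w9.png -75 0  
 lat@x=0 -0.24 mm, yaw change -0.0059
```

move_arm(rows=[{"translation": [0,-0.8,-0.04],"twist": [-0.3,0,0]},{"translation": [0,-0.8,-0.04],"twist": [0,0,0]},{"translation": [0,-0.8,-0.04],"twist": [0,0,0]},{"translation": [0,-0.8,-0.04],"twist": [0,0,0]},{"translation": [0,-0.8,-0.04],"twist": [0,0,0]},{"translation": [0,-0.8,-0.04],"twist": [0,0,0]},{"translation": [0,-0.8,-0.04],"twist": [0,0,0]},{"translation": [0,-0.8,-0.04],"twist": [0,0,0]},{"translation": [0,-0.4,0],"twist": [0,0,0]},{"translation": [0,0,0],"twist": [0,0,0]}])

```text
t: 15.35
tcp_pos: [532.7, 177.8, 133.4]
tcp_rot: [0.056, 1.57, -0.056]
force: [0.5, 1.6, 5.8]
gripper_width: 10.2
```

```bash
python3 chk.py 1.495 w10.png; python3 - <<'E'
from h import *
f=grab('scene','s10.png');grab('top','t10.png')
E
```

```text
t 15.35 pos [532.7 177.8 133.4] yaw(y axis) 1.499 xaxis [ 0. -0. -1.] q [-0.32  0.86 -0.12  1.67  0.16  0.63  0.97]
F [0.5 1.6 5.8] M [ 0.24 -0.09  0.01] w 10.2
twist deg tool [-0.03  0.02 -0.  ]
shift cm in current axes [-0.01 -1.51 -0.09]  after twist [-0.01 -1.51 -0.09]
pics/w10.png 75 35 [ 0.0066 -1.8661] -1.5
pics/w10.png -75 0  
 lat@x=0 -1.87 mm, yaw change 0.0066
```

move_arm(rows=[{"translation": [0,-0.6,-0.05],"twist": [0,0,0]},{"translation": [0,-0.6,-0.04],"twist": [0,0,0]},{"translation": [0,-0.3,0],"twist": [0,0,0]},{"translation": [0,0,0],"twist": [0,0,0]},{"translation": [0,0,0],"twist": [0,0,0]}])

```text
t: 16.12
tcp_pos: [530.8, 163.3, 133.4]
tcp_rot: [0.056, 1.57, -0.056]
force: [0.0, 4.1, 5.7]
gripper_width: 10.1
```

```bash
python3 chk.py 1.498 w11.png; python3 - <<'E'
from h import *
f=grab('scene','s11.png');grab('top','t11.png')
print(proj(f,[[510,-131.5,88],[509.6,-132,178],[510,-131.5,178]]).round(1))
a=cv2.resize(f['image'][140:270,200:360,::-1],None,fx=5,fy=5,interpolation=cv2.INTER_CUBIC)[:600]
cv2.imwrite('pics/c7.png',a[:600,:800])
E
```

```text
t 16.12 pos [530.8 163.3 133.4] yaw(y axis) 1.5 xaxis [ 0.001  0.    -1.   ] q [-0.29  0.85 -0.13  1.69  0.16  0.61  0.99]
F [0.  4.1 5.7] M [ 0.73 -0.18  0.01] w 10.1
twist deg tool [-0.01  0.03 -0.02]
shift cm in current axes [-0.01 -0.05  0.  ]  after twist [-0.01 -0.05  0.  ]
pics/w11.png 75 35 [ 0.0044 -1.5203] -1.0
pics/w11.png -75 0  
 lat@x=0 -1.53 mm, yaw change 0.0045
[[270.9 214.6]
 [268.9 186.3]
 [269.2 186.2]]
```

View pics/c7.png

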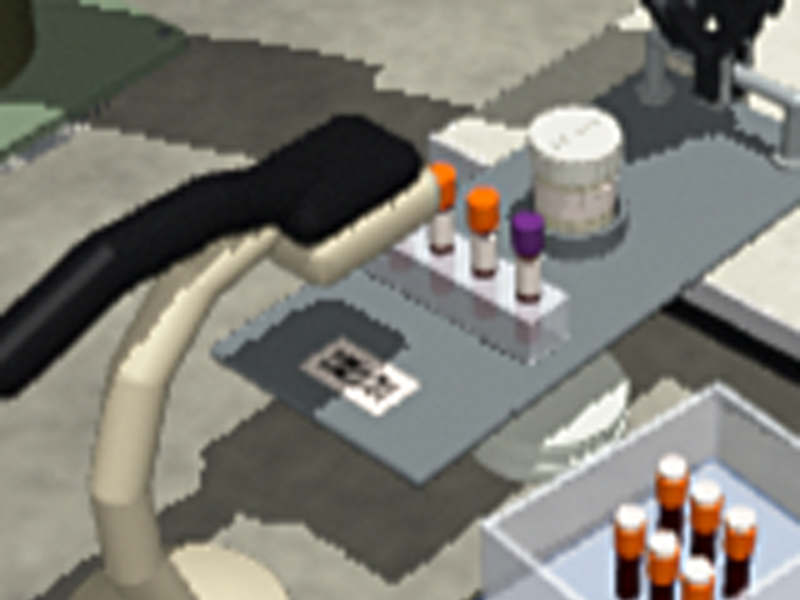

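```bash
python3 - <<'E'
from h import *
s=load('scene');t=load('top')
print('label from scene',onz(s,[(271.8,214.6)],88).round(1))
o=lambda f:-f['camera_from_world'][:3,:3].T@f['camera_from_world'][:3,3]
print('cams',o(s).round(0),o(t).round(0))
c,n=np.cos(1.5),np.sin(1.5)
for z in(178,186,194,202,210):
    P=[[510+c*x-n*y,-131.5+n*x+c*y,z] for x,y in((-42.5,-30),(42.5,-30),(42.5,30),(-42.5,30))]
    print(z,'scene',proj(s,P)[:2].round(1).tolist(),'top',proj(t,P).round(1).tolist())
print('obs scene low edge',(264,196),(287.6,178.5))
g=cv2.imread('pics/t11.png')[212:250,326:366].mean(2).astype(int)
for r in(20,16,24):print(r+212,g[r].tolist())
print('col345',g[:,19].tolist())
E
```

```text
label from scene [[ 511.6 -130.    88. ]]
cams [1139. -802.  876.] [ 433.  -49. 1711.]
178 scene [[265.3, 199.8], [290.4, 183.3]] top [[355.5, 223.6], [328.9, 221.3], [327.3, 240.1], [354.0, 242.5]]
186 scene [[265.1, 197.1], [290.4, 180.6]] top [[355.8, 223.5], [329.0, 221.1], [327.3, 240.0], [354.2, 242.4]]
194 scene [[264.9, 194.3], [290.3, 178.0]] top [[356.0, 223.3], [329.0, 220.9], [327.4, 239.9], [354.4, 242.4]]
202 scene [[264.7, 191.6], [290.2, 175.3]] top [[356.2, 223.1], [329.1, 220.7], [327.4, 239.8], [354.6, 242.3]]
210 scene [[264.5, 188.8], [290.1, 172.6]] top [[356.4, 223.0], [329.2, 220.5], [327.5, 239.8], [354.8, 242.2]]
obs scene low edge (264, 196) (287.6, 178.5)
232 [150, 146, 139, 141, 153, 136, 92, 57, 51, 55, 62, 62, 61, 61, 64, 61, 61, 62, 60, 60, 61, 54, 53, 47, 41, 45, 44, 47, 45, 48, 46, 47, 45, 43, 44, 44, 43, 44, 43, 46]
228 [152, 148, 140, 137, 146, 133, 95, 60, 55, 61, 63, 66, 68, 67, 63, 64, 67, 65, 64, 67, 66, 66, 65, 61, 54, 51, 49, 47, 48, 47, 45, 49, 58, 65, 69, 75, 76, 89, 99, 109]
236 [144, 127, 118, 135, 152, 138, 92, 54, 47, 53, 51, 57, 56, 51, 54, 57, 57, 54, 56, 55, 54, 55, 54, 56, 54, 49, 51, 51, 48, 43, 46, 55, 59, 65, 63, 61, 60, 59, 58, 53]
col345 [147, 150, 156, 152, 154, 156, 154, 153, 153, 141, 110, 68, 59, 64, 66, 69, 67, 63, 64, 64, 60, 59, 57, 57, 55, 52, 49, 46, 60, 73, 82, 83, 82, 83, 83, 85, 81, 80]
```

```bash
python3 - <<'E'
from h import *
g=cv2.imread('pics/top0.png').astype(int);d=(g[:,:,2]-g[:,:,0])
for r in(226,230,234):print(r,d[r,322:340].tolist(),g[r,322:340].mean(1).astype(int).tolist())
t=load('top');print('top-vs-truth check: label',onz(t,[(331,231)],178).round(1))
s=robot.observe();print(s['t'],s['force'].round(1),np.abs(s['dq']).max())
# bystanders moved? compare top images (spare pot, block, tub, dishes area)
a=cv2.imread('pics/top0.png').astype(int);b=cv2.imread('pics/t11.png').astype(int)
for n,(x0,x1,y0,y1) in dict(pot=(246,268,168,188),block=(196,238,166,190),tub=(302,358,160,208),rack=(395,475,183,230),mouse=(418,442,236,272),neck=(360,412,222,256)).items():print(n,np.abs(a-b)[y0:y1,x0:x1].mean().round(1))
E
```

```text
226 [12, 17, 17, 19, 16, 20, 18, 24, 29, 26, 19, 6, 1, 0, 3, 1, 1, 1] [149, 137, 138, 138, 139, 137, 130, 132, 135, 132, 97, 62, 50, 62, 66, 68, 65, 66]
230 [17, 17, 20, 18, 19, 17, 20, 27, 29, 26, 17, 5, 4, 0, 2, 1, 2, 2] [136, 136, 136, 137, 137, 134, 130, 134, 145, 134, 90, 57, 53, 60, 61, 64, 61, 64]
234 [18, 18, 19, 19, 20, 18, 23, 26, 31, 28, 18, 7, 3, 0, 2, 1, 2, 3] [138, 139, 136, 136, 138, 135, 133, 141, 152, 136, 90, 52, 49, 57, 54, 59, 57, 55]
top-vs-truth check: label [[512.1 -98.4 178. ]]
16.275 [0.8 4.1 6. ] 0.0019558195799389776
pot 4.0
block 4.0
tub 3.8
rack 3.8
mouse 3.0
neck 3.3
```

move_arm(rows=[{"translation": [0,-0.1,0],"twist": [0,0,0]},{"translation": [0,0,0],"twist": [0,0,0]},{"translation": [0,0,0],"twist": [0,0,0]},{"translation": [0,0,0],"twist": [0,0,0]}])

```text
t: 16.77
tcp_pos: [530.8, 162.8, 133.5]
tcp_rot: [0.056, 1.569, -0.055]
force: [0.8, 6.0, 5.4]
gripper_width: 10.0
```

```bash
python3 -c "
from h import *
plan(None,1.5);print(robot.hand_in())"
```

```text
t 16.77 pos [530.8 162.8 133.5] yaw(y axis) 1.5 xaxis [ 0.001  0.001 -1.   ] q [-0.29  0.85 -0.13  1.69  0.17  0.61  0.99]
F [0.8 6.  5.4] M [ 1.31 -0.05  0.07] w 10.0
twist deg tool [ 0.01  0.04 -0.05]
the job is handed in; nothing more can be done
None
```

I screwed the lid home, slid the board out under the scanner window and handed in at 16.8 s, with the gripper still holding the handle. The hand-in gives no verdict.

- **Lid:** I turned it clockwise about 1.18 rad until it stopped, with no slip in the jaws. The moment reading was too noisy to show the stop. I took the stop from the board itself starting to turn clockwise by about 0.05 rad, so the board did yaw slightly at that point, before the slide. I straightened it during the slide.
- **Label:** my last estimate puts it at about (511, −131) mm, against an estimated window centre of (510–511, −131.5) mm. The scanner cues agreed only to about 3 mm, so the centring could be off by that much.
- **Hold:** the handle was gripped at constant height, with about 5 N of vertical force and a steady arm. The rear of the board was on the riser.
- **Other things:** before/after top views showed no change in the spare pot, tube block, tub, wire rack, mouse or scanner neck. I did not compare the dishes or the marker. I saw no sign of contact with the scanner.

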